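Tip a glove carton out of a tight row and refill the glove holder

TASK

The glove holder on the left is empty. Tip the carton with the blue spine forward out of its tightly packed row by its top edge, take it by its spine, and lower it upright into the holder's pocket so that it stands flat and square on the floor with its oval tear-out window facing the holder's open front. Leave the other three cartons standing in the rack, and do not knock the chopstick pot, flour shaker, sauce cup or soup bowl about.

Things in the scene. Friction and masses are not known exactly. Their poses are not given: they have to be found in the camera images.
- blue_carton_mid (a point): centre of the closed white glove carton with BLUE spine and wrap: 96 mm deep (its x), 44 thick (its y), 160 tall (its z, up). Stands in the rack, coloured spine (its -x face, 44 mm wide) towards the robot; an oval tear-out window is on its +y broad face, hidden by the neighbour or end wall. 0.09 to 0.18 kg; smooth and stiff, bears a firm grip
- green_carton_mid (a point): centre of a like carton with GREEN spine and wrap; same size and axes; stays in the rack
- orange_carton_mid (a point): centre of a like carton with ORANGE spine and wrap; same size and axes; stays in the rack
- red_carton_mid (a point): centre of a like carton with RED spine and wrap; same size and axes; stays in the rack
- blue_carton_foot (a point): centre of the underside of the blue carton, 80 mm below its centre; same axes
- blue_carton_window (a point): middle of the oval window on the blue carton's +y face, at half its height: 22 mm along its +y from its centre
- rack: fixed sheet-steel rack; four cartons stand side by side along its y, spines flush to its -x side (towards the robot). Origin: underside, middle of the four places (y = +67, +22, -22, -67 mm). Front lip 14 mm high, inner face at x = -52 mm; back panel 90 mm high at x = +52 to +55; end wall 152 mm high at y = +89; base ends at y = -135. A carton tips about its lower front edge, against the lip
- row_mid (a point): rack floor at the middle of the row, on which the cartons stand, 4 mm above the worktop. The upper 74 mm of the cartons' back faces stands clear above the back panel, so a fingertip can reach down behind a carton's top back edge
- pusher (a joint): black spring pusher, 155 mm high, that presses the row together from the rack's -y side with about 4.5 N: no finger fits between the cartons, a tipped carton stays where it was tipped, and the row closes up when one is taken. 0 = full row; grows (m) as it moves to the rack's +y
- holder: fixed sheet-steel glove holder, a pocket open at the top and front; origin at the centre of its underside; its open front is its -x side. Back panel (+x) 98 mm high, sides 70 mm, two front corner lips 20 mm wide and 70 mm high, front sill 17 mm high; the top 10 mm of back, sides and lips flare outward by 6 mm as a lead-in; walls 3 mm. The carton's +y face must look to the holder's -x
- holder_pocket (a point): centre of the pocket's floor, 6 mm above the worktop; axes as the holder's. The pocket is 52 mm along x and 104 mm along y: 4 mm play on each side of the carton
- chopstick_pot: round steel pot of red chopsticks on a dark foot, about 119 x 111 mm across and 242 mm tall, stands to the back between rack and holder; origin at the centre of its underside
- flour_shaker: steel shaker, 69 mm across and 102 mm tall, between rack and holder; origin at the centre of its underside
- sauce_cup: small open steel cup, 72 mm across, 63 mm tall, in front of the holder; origin at the centre of its underside
- soup_bowl: red and black lacquer soup bowl, 97 mm across, 68 mm tall, left of the holder; origin at the centre of its underside
Not all that is in view belongs to the job. Leave any yellow look-alike of the holder alone.

How it is judged:
By the outcome, as a careful person would: the job done as asked, in the order asked, and still so for the second after the job is handed in, with the robot touching nothing.
It also fails if it takes over 56 s, if anything falls off the work surface, if the arm or the gripper's body presses on something with over 40 N, if the wrist force passes 120 N, or if a joint passes its speed limit or range.

ROBOT

A 7-joint arm with a two-finger parallel gripper is mounted at the origin on a cart in front of the work surface, level with it; the furniture and walls round the work are solid. World frame = base frame: x ahead of the robot, y to its left, z up, the work surface at z = 0. Lengths are in m, angles in rad, forces in N, time in s.
With the tool pointing down it reaches from about 0.4 to 0.85 m from the base axis. Payload 10.4 kg.
Tool frame: the origin (TCP) lies where the fingers leave the gripper's body, on its centre line; the fingertips stand 73 mm ahead of it and the grasp point (between the pads) lies 54 mm ahead of it; z points along the fingers, y is the line along which they close (so a half turn about z gives the same grasp; the last joint's range is limited). The gripper opens to 85 mm and grips with 20 to 120 N. Pads are 22 mm wide; open, the fingers measure 114 mm over their backs; the gripper's body (76 mm by 85 mm) begins 54 mm behind the grasp point. The pads swing forward as they close: fully open they stand 13 mm farther back than shut.
Start: joints at [-1.371, 0.332, -0.065, 1.46, 0.022, 1.35, -0.088], TCP at [0.138, 0.61, 0.304] pointing down, gripper open.
Joint ranges: [-2.6, 2.6], [-0.5, 2.12], [-1.47, 1.34], [0.16, 2.42], [-1.27, 4.41], [0.06, 2.06], [-2.6, 2.6]. Speed limits (rad/s): [2.22, 2.22, 2.79, 2.79, 3.14, 3.14, 3.14].

INTERFACE

Orientations are given as a unit quaternion [x, y, z, w].
In Python, from workcell import manip, camera gives the robot as it stands. The module is installed in compiled form; this text tells all that it offers.
- The arm moves only by the shell command python3 -m creep 'ROWS' [OPENING] [FORCE]. ROWS is JSON, a list of rows, each a list of 2 entries, a list of its own where there are three numbers: the shift along the tool's x, y, z in mm, then the turn about the tool's z in rad. In form: [[[tx, ty, tz], twist], ...]. A call has 1 to 5 rows; each row is the pose to reach, as a shift and turn from the pose commanded when the call began, along the tool's axes at that moment; what a row does not reach only later rows make up. A row lasts 1/12 s, in which the tool goes at most 41.7 mm and 7.16 degrees, less where a joint would pass 70% of its speed; a pose out of reach is approached as far as the arm can. A call with a gripper value outside its range is refused whole. OPENING is the opening, from 0 (shut) to 1 (fully open), set as the call begins (- or left out, the last holds). The fingers move at their own pace and stop on an object; FORCE is the grip in N (left out, the last holds). Time passes only in rows, so rows that repeat a pose let the fingers close. It gives the time, the measured TCP pose, the force, the opening and the grip force at its end, in the units of the state.
- manip.get_obs(): the state, without advancing time (a new reading comes with each control period).
- camera(name): name is "scene" or "top"; returns a dict with "pixels" (420x560x3 uint8, red, green, blue), "z_map" (420x560 float32, m along the optical axis (not along the pixel's ray), 0 where there is no reading), "fx", "fy", "cx", "cy" (pixels), "distortion" ([k1, k2, p1, p2, k3] as OpenCV has them; the pictures are not rectified), "extrinsics" (4x4, takes a point from world to camera coordinates). Camera axes: x right, y down, z forward; pixel columns grow to the right and rows downward; lengths in m; the calibration is good to about 2 mm. A picture is of the moment at which its call begins.
- manip.hand_in(): hands the job in; it is judged then, once.
The state is a dict: "clock": time; "joint_pos": joint angles; "joint_velocities": joint speeds; "tau": joint torques, N m; "position": TCP position; "ee_rot": TCP orientation; "ft_force": force on the tool from outside, world axes, zero at the start; "torque": the same for the moment, N m; "grip_width": opening from 0.0 (shut) to 1.0 (fully open); "grasp_force": force on a finger pad.
Only numpy, scipy, OpenCV 4.12 (cv2) and the standard library are available. Lean on these libraries where they do the work, as an engineer would, in place of code of your own. Each camera call takes 0.05 s, during which the arm holds its last target. There are 200 camera calls.

## Working session

There is one attempt and no reset: what is moved stays moved. The work goes in short steps, Python scripts to look and compute and a shell command to move; the robot and the scene stay as the last step left them, time stands still between calls to the robot, and variables do not carry over. Pictures are saved under pics/ and viewed, at most 10 in all, crops included, and the job is handed in when it is done.

```bash
mkdir -p pics; cat > h.py <<'E'
import numpy as np, cv2
from workcell import manip, camera
def snap(name,fn=None):
    c=camera(name)
    if fn: cv2.imwrite('pics/'+fn,c['pixels'][:,:,::-1])
    return c
def pt(c,u,v,r=1,z=None):
    K=np.array([[c['fx'],0,c['cx']],[0,c['fy'],c['cy']],[0,0,1]])
    n=cv2.undistortPoints(np.array([[[u,v]]],float),K,np.array(c['distortion'],float))[0,0]
    T=np.linalg.inv(np.array(c['extrinsics']))
    if z is None:
        w=c['z_map'][int(v)-r:int(v)+r+1,int(u)-r:int(u)+r+1]; w=w[w>0]; d=np.median(w)
    else:
        ray=T[:3,:3]@[n[0],n[1],1]; d=(z-T[2,3])/ray[2]
    return (T@[n[0]*d,n[1]*d,d,1])[:3]
E
python3 - <<'E'
from h import *
o=manip.get_obs(); print(o)
for n in('scene','top'):
    c=snap(n,n+'0.png'); print(np.round(np.linalg.inv(c['extrinsics']),3),c['fx'])
    np.savez('/tmp/'+n,**c)
E
```

```text
{'clock': 0.0, 'joint_pos': array([-1.37058704,  0.33285995, -0.06469647,  1.46095667,  0.02156789,
        1.34988189, -0.08847462]), 'joint_velocities': array([ 0.00055833, -0.00116229, -0.00149583,  0.00143589, -0.00193797,
        0.0014822 ,  0.00093612]), 'tau': array([-4.22671328e-04, -6.25443435e+01,  4.87813528e-02, -3.91625583e+01,
        1.61670672e-02,  9.45943786e-03,  5.73274019e-05]), 'position': array([0.13804007, 0.60928363, 0.30311595]), 'ee_rot': array([ 1.11156284e-01,  9.93802688e-01, -7.03389517e-04, -6.07583861e-05]), 'ft_force': array([-0.24868257, -0.62434645, -0.27172454]), 'torque': array([ 0.00523188, -0.00820685, -0.00375451]), 'grasp_force': 0.0, 'grip_width': 1.001218602818896}
[[-0.643 -0.343  0.685 -0.529]
 [-0.765  0.309 -0.564  1.013]
 [-0.018 -0.887 -0.461  0.823]
 [ 0.     0.     0.     1.   ]] 510.1033327859962
[[-0.144 -0.85   0.507 -0.083]
 [-0.99   0.124 -0.074  0.235]
 [ 0.    -0.513 -0.859  1.173]
 [ 0.     0.     0.     1.   ]] 420.993425083168
```

View pics/scene0.png

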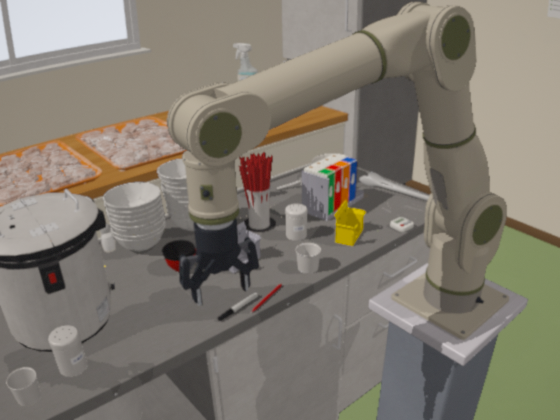

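View pics/top0.png

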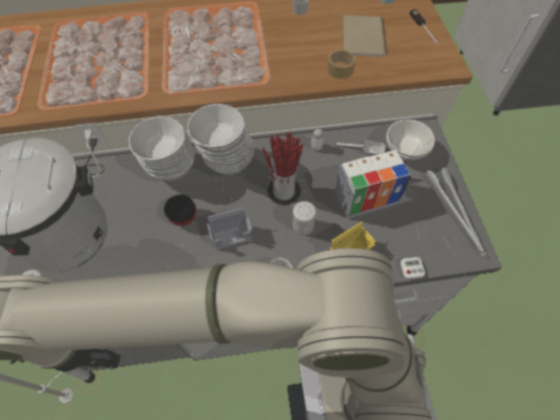

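```bash
python3 - <<'E'
import cv2,numpy as np
t=cv2.imread('pics/top0.png')
a=cv2.resize(t[135:255,320:430],None,fx=5,fy=5,interpolation=cv2.INTER_CUBIC)
cv2.imwrite('pics/c1.png',a)
b=cv2.resize(t[190:260,160:330],None,fx=4.6,fy=4.6,interpolation=cv2.INTER_CUBIC)
cv2.imwrite('pics/c2.png',b)
E
```

```text
(no output)
```

View pics/c1.png

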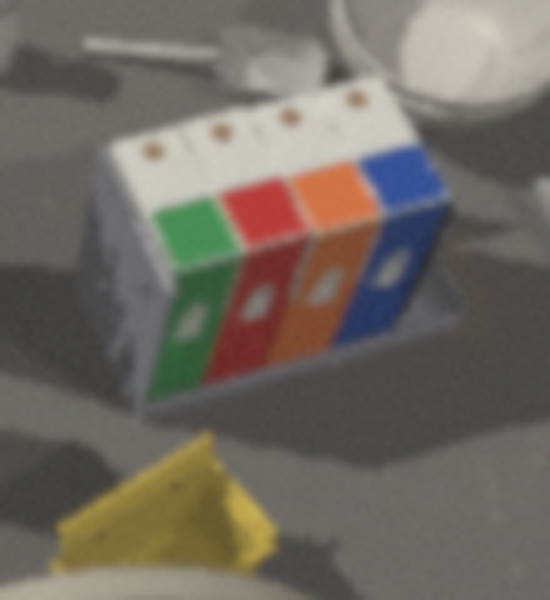

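View pics/c2.png

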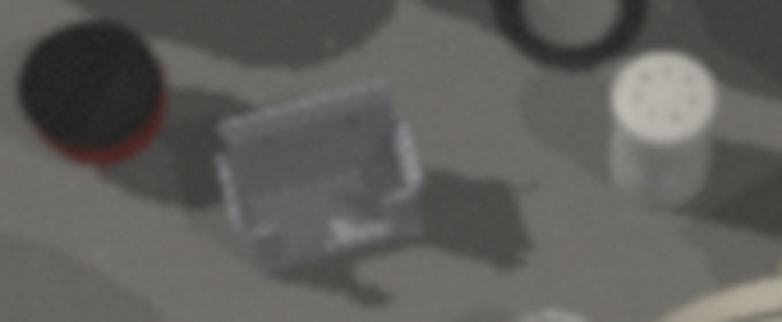

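```bash
python3 - <<'E'
from h import *
c=dict(np.load('/tmp/top.npz'))
f=lambda u,v,z:np.round(pt(c,320+u/5-.4,135+v/5-.4,z=z),4)
for n,u,v,z in [('gBL',110,148,.164),('bBR',380,78,.164),('gFL',177,272,.164),('bFR',450,198,.164),('gFbot',148,402,.018),('bFbot',385,335,.018)]: print(n,f(u,v,z))
g=lambda u,v,z:np.round(pt(c,160+u/4.6-.4,190+v/4.6-.4,z=z),4)
for n,u,v,z in [('backTL',222,130,.098),('backTR',388,85,.098),('sillL',278,270,.017),('sillR',418,235,.017),('lipL',262,235,.07),('lipsideL',235,228,.07),('sideRback',403,128,.07),('sideRfront',420,185,.07),('sideLback',220,155,.07),('shakertop',664,97,.102),('bowl',90,92,.068),('pot',570,10,0.0)]: print(n,g(u,v,z))
# depth cloud
H,W=c['z_map'].shape
def cloud(u0,u1,v0,v1):
    return np.array([pt(c,u,v,0) for v in range(v0,v1) for u in range(u0,u1) if c['z_map'][v,u]>0])
P=cloud(330,420,140,230); 
T=P[(P[:,2]>.157)&(P[:,2]<.172)]
r=cv2.minAreaRect((T[:,:2]*1000).astype(np.float32)); print('row top',len(T),r,T[:,2].mean(), cv2.boxPoints(r))
Hc=cloud(195,265,195,260); 
for lo,hi in((.03,.068),(.066,.08),(.085,.105)):
    S=Hc[(Hc[:,2]>lo)&(Hc[:,2]<hi)]; r=cv2.minAreaRect((S[:,:2]*1000).astype(np.float32)); print(lo,len(S),r)
np.save('/tmp/hc.npy',Hc)
E
```

```text
gBL [ 0.6279 -0.0478  0.164 ]
bBR [ 0.6562 -0.222   0.164 ]
gFL [ 0.5366 -0.0668  0.164 ]
bFR [ 0.5641 -0.2377  0.164 ]
gFbot [ 0.5334 -0.0696  0.018 ]
bFbot [ 0.5598 -0.2323  0.018 ]
backTL [0.5407 0.3626 0.098 ]
backTR [0.5586 0.2548 0.098 ]
sillL [0.4771 0.3416 0.017 ]
sillR [0.4893 0.248  0.017 ]
lipL [0.4772 0.3451 0.07  ]
lipsideL [0.4845 0.3617 0.07  ]
sideRback [0.5415 0.2488 0.07  ]
sideRfront [0.4983 0.2423 0.07  ]
sideLback [0.5386 0.3682 0.07  ]
shakertop [0.522  0.0811 0.102 ]
bowl [0.5995 0.4513 0.068 ]
pot [0.6606 0.1209 0.    ]
row top 1665 ((596.9112548828125, -142.90570068359375), (102.8150405883789, 182.10011291503906), 9.894121170043945) 0.1639993312377438 [[ 530.62335   -62.043083]
 [ 561.91327  -241.43481 ]
 [ 663.19916  -223.76831 ]
 [ 631.90924   -44.376587]]
0.03 344 ((529.2310791015625, 336.8070068359375), (191.7637481689453, 105.63910675048828), 67.49932861328125)
0.066 178 ((514.437255859375, 304.73687744140625), (66.09565734863281, 122.57765197753906), 9.112013816833496)
0.085 191 ((548.337890625, 309.9578552246094), (12.388158798217773, 110.06430053710938), 9.093514442443848)
```

```bash
cat > go.py <<'E'
# usage: go.py "x y z yawdeg; ..."  (yaw of tool y in world deg) -> shift mm, twist rad per waypoint from measured pose
import sys; from h import *
from scipy.spatial.transform import Rotation as R
o=manip.get_obs(); p=o['position']; M=R.from_quat(o['ee_rot']).as_matrix(); a=np.arctan2(M[1,1],M[0,1])
print('now',np.round(p,4),round(np.degrees(a),1),'F',np.round(o['ft_force'],1),'t',round(o['clock'],2),'w',round(o['grip_width'],3),'q',np.round(o['joint_pos'],2))
for w in (sys.argv[1].split(';') if len(sys.argv)>1 else []):
    x,y,z,b=map(float,w.split()); b=np.radians(b); d=np.array([x,y,z])-p
    ty=np.array([np.cos(a),np.sin(a)]); tx=np.array([-ty[1],ty[0]])
    s=[d[:2]@tx*1e3,d[:2]@ty*1e3,-d[2]*1e3]; print(np.round(s,1).tolist(),round(-(b-a),3)); p,a=np.array([x,y,z]),b
E
python3 - <<'E'
from h import *
c=dict(np.load('/tmp/top.npz'))
for n,u,v in [('remote',412,267),('edgeR',492,270),('yel',353,238),('yelR',374,240),('bowl',410,135),('bowlfront',410,152),('edge',430,275),('edge2',445,290),('tong',450,200)]: print(n,np.round(pt(c,u,v),3))
E
python3 go.py "0.3 0.52 0.32 50;0.42 0.38 0.32 20;0.46 0.22 0.32 -12;0.48 0.06 0.32 -44;0.52 -0.10 0.30 -75;0.6734 -0.198 0.28 -80.4"
```

```text
remote [ 0.335 -0.215  0.016]
edgeR [ 0.3   -0.467 -0.016]
yel [ 0.446 -0.059  0.032]
yelR [ 0.414 -0.109  0.068]
bowl [ 0.815 -0.354  0.027]
bowlfront [ 0.743 -0.332  0.025]
edge [ 0.308 -0.266  0.001]
edge2 [ 0.309 -0.377 -0.181]
tong [ 0.55  -0.416 -0.   ]
now [0.138  0.6093 0.3032] 77.2 F [-0.2  0.2 -0.9] t 0.1 w 0.998 q [-1.37  0.33 -0.06  1.46  0.02  1.35 -0.09]
[-177.7, -51.3, -16.8] 0.475
[-181.9, -30.1, -0.0] 0.524
[-164.0, -17.1, -0.0] 0.559
[-152.3, 52.8, -0.0] 0.559
[-87.3, 139.9, 20.0] 0.541
[122.8, 134.4, 20.0] 0.094
```

```bash

python3 -m creep '[[[-178,-51,-17],0.475],[[-178,-51,-17],0.475],[[-178,-51,-17],0.475],[[-178,-51,-17],0.475],[[-178,-51,-17],0.475]]' 0 40
python3 -m creep '[[[-182,-30,0],0.524],[[-182,-30,0],0.524],[[-182,-30,0],0.524],[[-182,-30,0],0.524],[[-182,-30,0],0.524]]' >/dev/null
python3 -m creep '[[[-164,-17,0],0.559],[[-164,-17,0],0.559],[[-164,-17,0],0.559],[[-164,-17,0],0.559],[[-164,-17,0],0.559]]' >/dev/null
python3 -m creep '[[[-152,53,0],0.559],[[-152,53,0],0.559],[[-152,53,0],0.559],[[-152,53,0],0.559],[[-152,53,0],0.559]]'>/dev/null
python3 -m creep '[[[-87,140,20],0.541],[[-87,140,20],0.541],[[-87,140,20],0.541],[[-87,140,20],0.541],[[-87,140,20],0.541]]'
python3 go.py "0.6734 -0.198 0.28 -80.4"
```

```text
clock: 0.52
position: [0.306, 0.5169, 0.3214]
ee_rot: [0.348, 0.938, -0.0, 0.001]
ft_force: [1.1, -0.8, -0.1]
grip_width: 0.303
grasp_force: 0.0
clock: 2.18
position: [0.5205, -0.107, 0.3003]
ee_rot: [0.993, 0.122, -0.0, 0.002]
ft_force: [-1.0, -0.2, 0.1]
grip_width: 0.001
grasp_force: 0.0
now [ 0.5205 -0.107   0.3003] -76.0 F [-1.  -0.2  0.1] t 2.18 w 0.001 q [-0.56  0.14  0.74  1.75 -0.09  1.29 -1.12]
[126.2, 125.4, 20.3] 0.077
```

```bash

python3 -m creep '[[[126,125,20],0.077],[[126,125,20],0.077],[[126,125,20],0.077],[[126,125,20],0.077],[[126,125,20],0.077]]'>/dev/null
python3 -m creep '[[[0,0,0],0],[[0,0,0],0]]'>/dev/null
python3 go.py "0.6734 -0.198 0.28 -80.4"
python3 - <<'E'
from h import *
c=snap('top'); a=cv2.resize(c['pixels'][110:250,300:450,::-1],None,fx=4,fy=4,interpolation=cv2.INTER_CUBIC); cv2.imwrite('pics/d1.png',a)
E
```

```text
now [ 0.6749 -0.1876  0.2795] -79.5 F [ 0.4  0.  -0. ] t 2.77 w 0.001 q [-0.26  0.6   0.73  1.29 -0.39  1.39 -0.94]
[-3.4, 9.9, -0.5] 0.016
```

View pics/d1.png

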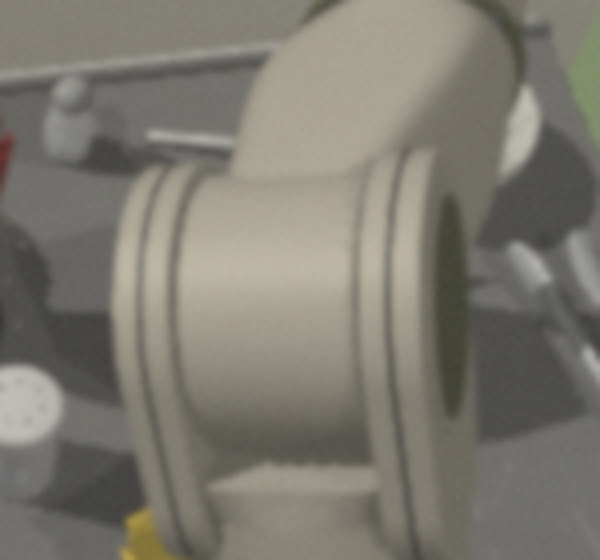

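The top view is blocked by the arm; I'll go on by the measured numbers and force.

```bash

python3 -m creep '[[[-3,10,0],0.016],[[-3,10,0],0.016],[[-3,10,30],0.016],[[-3,10,45],0.016],[[-3,10,45],0.016]]'
python3 -m creep '[[[0,0,8],0],[[0,0,16],0],[[0,0,16],0]]'
python3 go.py "0.6734 -0.198 0.218 -80.4"
python3 - <<'E'
from h import *
c=snap('scene'); a=cv2.resize(c['pixels'][130:240,270:400,::-1],None,fx=5,fy=5,interpolation=cv2.INTER_CUBIC); cv2.imwrite('pics/d2.png',a)
E
```

```text
clock: 3.23
position: [0.6723, -0.1967, 0.233]
ee_rot: [0.996, 0.084, -0.002, -0.001]
ft_force: [-0.6, 0.5, -0.2]
grip_width: 0.001
grasp_force: 0.0
clock: 3.48
position: [0.6735, -0.1974, 0.2192]
ee_rot: [0.996, 0.084, -0.0, -0.0]
ft_force: [-1.5, -1.1, -0.7]
grip_width: 0.003
grasp_force: 0.0
now [ 0.6735 -0.1974  0.2192] -80.4 F [-1.5 -1.1 -0.7] t 3.48 w 0.003 q [-0.24  0.64  0.71  1.37 -0.42  1.29 -0.92]
[-0.2, 0.6, 1.2] 0.0
```

View pics/d2.png

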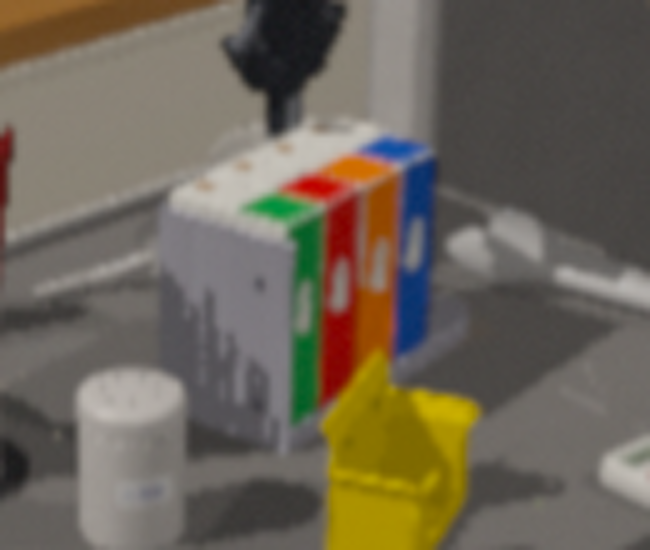

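```bash
python3 - <<'E'
from h import *
c=dict(np.load('/tmp/scene.npz'))
K=np.array([[c['fx'],0,c['cx']],[0,c['fy'],c['cy']],[0,0,1]]);E=c['extrinsics']
C=np.array([.5962,-.1436]);ex=np.array([.986,.1668]);ey=np.array([-.1668,.986])
f=lambda x,y,z:cv2.projectPoints(np.r_[C+x*ex+y*ey,z][None],cv2.Rodrigues(E[:3,:3])[0],E[:3,3],K,c['distortion'])[0].ravel()
for n,a in dict(bFL=(-.048,-.0445,.164),bFR=(-.048,-.0885,.164),bBL=(.048,-.0445,.164),bBR=(.048,-.0885,.164),gFL=(-.048,.0885,.164),finger=(.067,-.0665,.18)).items(): print(n,(f(*a)-[270,130])*5)
E
```

```text
bFL [403.51201972 163.99023768]
bFR [438.36234313 145.20241413]
bBL [288.8359424  131.91364024]
bBR [324.69196838 114.17478045]
gFL [289.91859454 225.25776958]
finger [285.54985597  95.90669693]
```

```bash

python3 -m creep '[[[-4,0,0],0],[[-8,0,0],0],[[-12,0,0],0],[[-16,0,0],0],[[-20,0,0],0]]'
python3 -m creep '[[[-4,0,0],0],[[-8,0,0],0],[[-12,0,0],0],[[-16,0,0],0],[[-20,0,0],0]]'
python3 - <<'E'
from h import *
c=snap('scene'); a=cv2.resize(c['pixels'][130:240,270:400,::-1],None,fx=5,fy=5,interpolation=cv2.INTER_CUBIC); cv2.imwrite('pics/d3.png',a)
E
```

```text
clock: 3.95
position: [0.6541, -0.201, 0.2206]
ee_rot: [0.996, 0.084, 0.001, 0.0]
ft_force: [3.3, 0.2, 2.4]
grip_width: 0.002
grasp_force: 1.5
clock: 4.37
position: [0.634, -0.2044, 0.2199]
ee_rot: [0.996, 0.084, 0.0, -0.0]
ft_force: [3.6, 0.6, 2.1]
grip_width: 0.005
grasp_force: 1.7
```

View pics/d3.png

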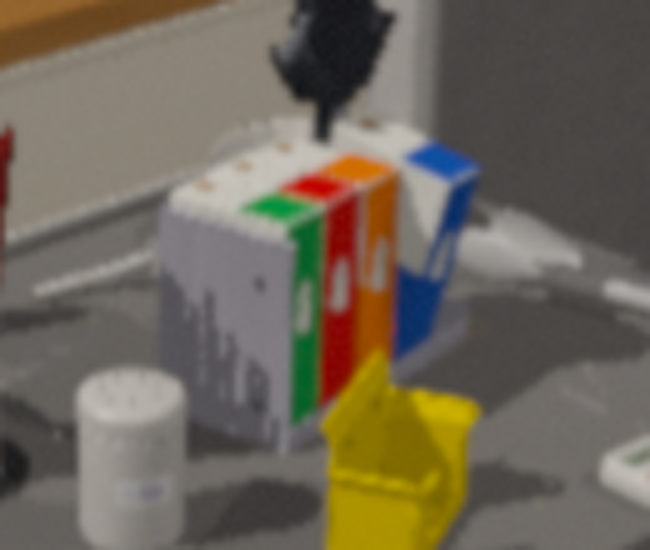

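```bash

python3 -m creep '[[[-4,0,0],0],[[-8,0,0],0],[[-12,0,0],0],[[-15,0,0],0],[[-15,0,0],0]]'
python3 -m creep '[[[12,0,0],0],[[12,0,-35],0],[[12,0,-70],0],[[-25,0,-70],0],[[-60,0,-70],0]]' 1
python3 -m creep '[[[-25,0,0],0],[[-45,0,0],0],[[-45,0,0],0]]'
python3 - <<'E'
from h import *
for n in('top','scene'):
    np.savez('/tmp/'+n+'1',**snap(n))
c=np.load('/tmp/scene1.npz'); a=cv2.resize(c['pixels'][120:240,270:400,::-1],None,fx=5,fy=5,interpolation=cv2.INTER_CUBIC); cv2.imwrite('pics/d4.png',a)
E
python3 go.py "0.5343 -0.2215 0.27 -80.4"
```

```text
clock: 4.83
position: [0.6188, -0.2071, 0.2199]
ee_rot: [0.997, 0.083, -0.0, -0.0]
ft_force: [0.8, -0.1, 1.0]
grip_width: 0.0
grasp_force: 0.6
clock: 5.25
position: [0.5606, -0.2173, 0.291]
ee_rot: [0.996, 0.085, 0.001, 0.001]
ft_force: [-0.4, -0.2, 0.5]
grip_width: 0.705
grasp_force: 0.0
clock: 5.5
position: [0.5118, -0.2264, 0.2895]
ee_rot: [0.997, 0.082, -0.001, -0.001]
ft_force: [-0.0, -0.6, 0.6]
grip_width: 0.998
grasp_force: 0.0
now [ 0.5154 -0.2243  0.2897] -80.4 F [-0.1 -0.4  0.2] t 5.6 w 1.002 q [-0.37  0.25  0.83  1.69 -0.19  1.29 -0.91]
[19.1, 0.4, 19.7] -0.0
```

View pics/d4.png

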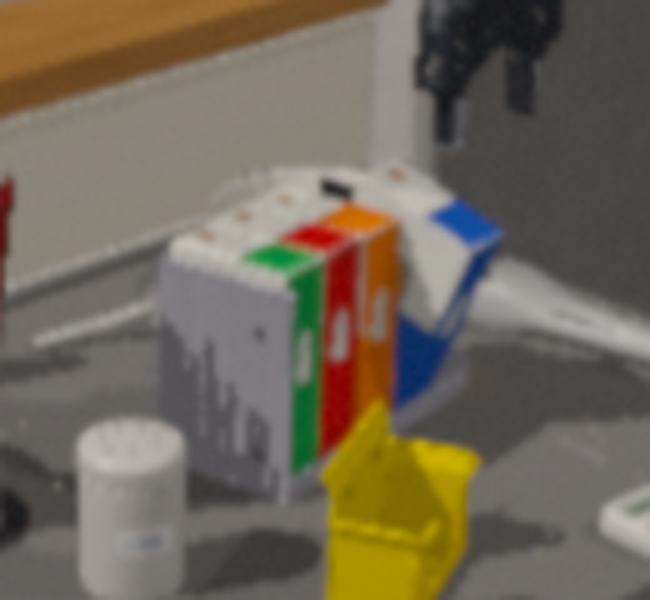

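```bash
python3 - <<'E'
from h import *
c=dict(np.load('/tmp/scene1.npz'))
K=np.array([[c['fx'],0,c['cx']],[0,c['fy'],c['cy']],[0,0,1]]);E=c['extrinsics']
C=np.array([.5962,-.1436]);ex=np.array([.986,.1668]);ey=np.array([-.1668,.986])
f=lambda x,y,z:((cv2.projectPoints(np.r_[C+x*ex+y*ey,z][None],cv2.Rodrigues(E[:3,:3])[0],E[:3,3],K,c['distortion'])[0].ravel())-[270,120])*5
for t in(18,22,26,30):
    s,k=np.sin(np.radians(t)),np.cos(np.radians(t))
    print(t,*[np.round(f(-.05+d*k-.16*s,y,.004+.16*k+d*s)) for d,y in((0,-.0445),(0,-.0885),(.096,-.0885))])
E
```

```text
18 [467. 243.] [501. 223.] [392. 153.]
22 [480. 252.] [514. 232.] [407. 154.]
26 [493. 262.] [527. 242.] [423. 156.]
30 [505. 273.] [539. 253.] [439. 159.]
```

```bash

python3 -m creep '[[[19,0,30],0],[[19,0,60],0],[[19,0,80],0],[[19,0,92],0],[[19,0,100],0]]'
python3 -m creep '[[[0,0,0],0],[[0,0,0],0],[[0,0,0],0],[[0,0,0],0],[[0,0,0],0]]' 0 50
python3 -m creep '[[[0,0,0],0],[[0,0,0],0],[[0,0,0],0]]'
python3 go.py
```

```text
clock: 6.02
position: [0.5347, -0.2207, 0.188]
ee_rot: [0.996, 0.084, -0.001, -0.0]
ft_force: [-1.3, -0.1, -0.5]
grip_width: 0.996
grasp_force: 0.0
clock: 6.43
position: [0.5354, -0.2211, 0.1912]
ee_rot: [0.996, 0.084, 0.001, -0.0]
ft_force: [-3.3, 1.6, 6.3]
grip_width: 0.512
grasp_force: 50.2
clock: 6.68
position: [0.5354, -0.2211, 0.1911]
ee_rot: [0.996, 0.084, 0.001, -0.0]
ft_force: [-1.7, 2.4, 6.2]
grip_width: 0.51
grasp_force: 50.2
now [ 0.5354 -0.2211  0.1911] -80.4 F [-1.7  2.4  6.2] t 6.68 w 0.51 q [-0.32  0.4   0.78  1.76 -0.31  1.11 -0.84]
```

```bash

python3 -m creep '[[[0,0,-6],0],[[0,0,-12],0],[[0,0,-18],0],[[0,0,-24],0],[[-4,0,-30],0]]'
python3 -m creep '[[[-8,0,-4],0],[[-18,0,-5],0],[[-28,0,-5],0],[[-38,0,-5],0],[[-48,0,-5],0]]'
python3 -m creep '[[[-15,0,0],0],[[-30,0,0],0],[[-45,0,0],0],[[-60,0,0],0],[[-62,0,0],0]]'
python3 -m creep '[[[0,0,10],0],[[0,0,20],0],[[0,0,28],0],[[0,0,32],0],[[0,0,32],0]]'
python3 go.py
python3 - <<'E'
from h import *
c=snap('scene'); np.savez('/tmp/scene2',**c);a=cv2.resize(c['pixels'][110:250,270:420,::-1],None,fx=4,fy=4,interpolation=cv2.INTER_CUBIC); cv2.imwrite('pics/d5.png',a)
E
```

```text
clock: 7.1
position: [0.5314, -0.2216, 0.2206]
ee_rot: [0.996, 0.084, 0.0, 0.0]
ft_force: [2.8, 1.2, -4.4]
grip_width: 0.511
grasp_force: 51.8
clock: 7.52
position: [0.4823, -0.2301, 0.2248]
ee_rot: [0.996, 0.084, 0.0, -0.0]
ft_force: [2.6, 0.2, -2.2]
grip_width: 0.51
grasp_force: 52.2
clock: 7.93
position: [0.4189, -0.2413, 0.2243]
ee_rot: [0.997, 0.082, -0.001, -0.001]
ft_force: [-0.7, -0.7, -1.2]
grip_width: 0.508
grasp_force: 52.1
clock: 8.35
position: [0.422, -0.2399, 0.1913]
ee_rot: [0.996, 0.084, -0.002, 0.0]
ft_force: [0.3, 0.4, -1.3]
grip_width: 0.508
grasp_force: 52.1
now [ 0.422  -0.2399  0.1913] -80.4 F [ 0.3  0.4 -1.3] t 8.35 w 0.508 q [-0.37  0.15  0.86  1.99 -0.13  1.06 -0.85]
```

View pics/d5.png

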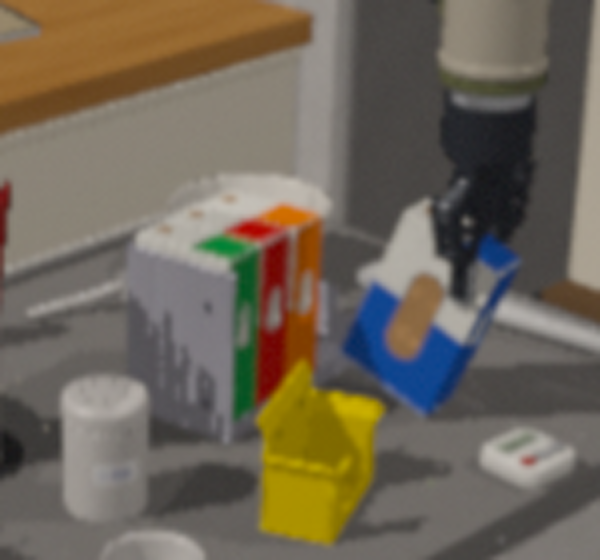

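```bash

python3 -m creep '[[[0,0,2],0],[[0,0,4],0],[[0,0,5],0]]'
python3 -m creep '[[[0,0,0],0],[[0,0,0],0],[[0,0,0],0],[[0,0,0],0],[[0,0,0],0]]' 0.62
python3 -m creep '[[[0,0,0],0],[[0,0,0],0],[[0,0,0],0],[[0,0,0],0],[[0,0,0],0]]' 0.8
python3 go.py
python3 - <<'E'
from h import *
c=snap('scene'); np.savez('/tmp/scene3',**c);a=cv2.resize(c['pixels'][110:250,270:420,::-1],None,fx=4,fy=4,interpolation=cv2.INTER_CUBIC); cv2.imwrite('pics/d6.png',a)
E
```

```text
clock: 8.65
position: [0.4225, -0.2402, 0.1878]
ee_rot: [0.996, 0.084, 0.0, 0.0]
ft_force: [0.4, -0.2, -0.9]
grip_width: 0.51
grasp_force: 52.1
clock: 9.07
position: [0.4225, -0.2402, 0.188]
ee_rot: [0.996, 0.084, 0.0, -0.0]
ft_force: [0.3, 0.4, 0.2]
grip_width: 0.62
grasp_force: 0.0
clock: 9.48
position: [0.4224, -0.2402, 0.1879]
ee_rot: [0.996, 0.084, 0.0, -0.0]
ft_force: [-0.5, -0.6, -0.4]
grip_width: 0.802
grasp_force: 0.0
now [ 0.4224 -0.2402  0.1879] -80.4 F [-0.5 -0.6 -0.4] t 9.48 w 0.802 q [-0.37  0.16  0.86  2.   -0.14  1.05 -0.84]
```

View pics/d6.png

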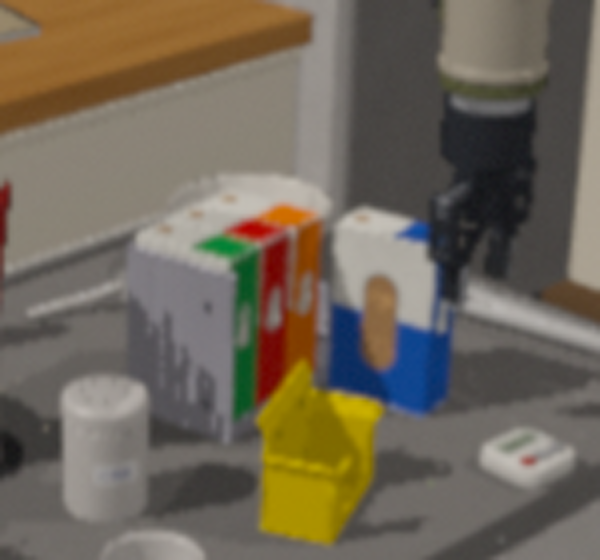

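```bash
python3 - <<'E'
from h import *
c=dict(np.load('/tmp/scene3.npz'))
g=lambda u,v,z:np.round(pt(c,270+u/4-.4,110+v/4-.4,z=z),4)
for a in [(331,387,0),(423,412,0),(446,396,0),(336,233,.16),(360,208,.16),(425,242,.16)]: print(a,g(*a))
E
```

```text
(331, 387, 0) [ 0.5442 -0.2013  0.    ]
(423, 412, 0) [ 0.4583 -0.2256 -0.    ]
(446, 396, 0) [ 0.4644 -0.2638  0.    ]
(336, 233, 0.16) [ 0.5258 -0.1772  0.16  ]
(360, 208, 0.16) [ 0.5498 -0.2337  0.16  ]
(425, 242, 0.16) [ 0.4633 -0.2181  0.16  ]
```

```bash

python3 -m creep '[[[0,0,0],0],[[0,0,0],0],[[10,0,0],0],[[20,0,0],0],[[30,0,0],0]]' 1
python3 -m creep '[[[10,0,0],0],[[20,0,0],0],[[28,0,0],0],[[28,0,0],0],[[28,0,0],0]]'
python3 -m creep '[[[0,0,0],0],[[0,0,0],0],[[0,0,0],0],[[0,0,0],0],[[0,0,0],0]]' 0 60
python3 go.py
python3 - <<'E'
from h import *
c=snap('scene'); np.savez('/tmp/scene4',**c);a=cv2.resize(c['pixels'][130:250,330:420,::-1],None,fx=5,fy=5,interpolation=cv2.INTER_CUBIC); cv2.imwrite('pics/d7.png',a)
E
```

```text
clock: 9.95
position: [0.4534, -0.2347, 0.1879]
ee_rot: [0.996, 0.084, 0.0, -0.0]
ft_force: [-0.3, -1.1, 0.1]
grip_width: 0.998
grasp_force: 0.0
clock: 10.37
position: [0.4797, -0.2306, 0.1876]
ee_rot: [0.996, 0.084, -0.0, 0.0]
ft_force: [-0.3, -0.7, 0.2]
grip_width: 1.002
grasp_force: 0.0
clock: 10.78
position: [0.4795, -0.2308, 0.1882]
ee_rot: [0.996, 0.084, 0.0, 0.0]
ft_force: [-0.5, -1.0, 3.5]
grip_width: 0.51
grasp_force: 60.7
now [ 0.4795 -0.2308  0.1882] -80.4 F [-0.5 -1.   3.5] t 10.78 w 0.51 q [-0.35  0.29  0.82  1.88 -0.24  1.07 -0.83]
```

View pics/d7.png

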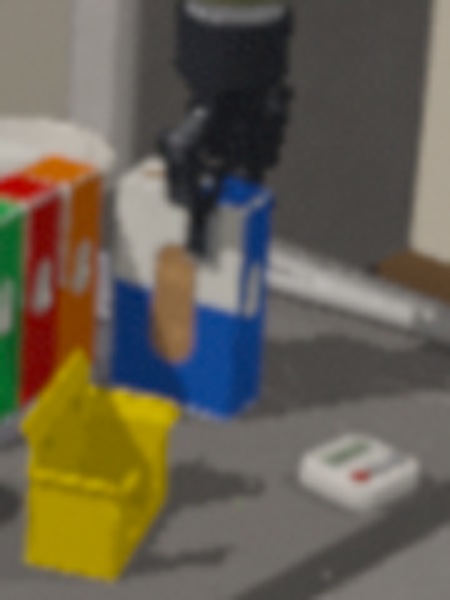

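```bash
python3 - <<'E'
from h import *
c=dict(np.load('/tmp/scene4.npz'))
g=lambda u,v,z:pt(c,330+u/5-.4,130+v/5-.4,z=z)
T=np.array([.4795,-.2308]);ex=np.array([.986,.1668]);ey=np.array([-.1668,.986])
for a in [(112,381,0),(233,416,0),(262,398,0),(117,185,.16),(152,158,.16),(243,207,.16),(272,192,.16)]:
    p=g(*a)[:2]-T; print(a,np.round([p@ex,p@ey],4))
# holder from depth, both cams: edges
for n in('top','scene'):
    c=dict(np.load('/tmp/%s.npz'%n)); 
    ys,xs=np.nonzero(c['z_map']>0)
    K=np.array([[c['fx'],0,c['cx']],[0,c['fy'],c['cy']],[0,0,1]])
    nn=cv2.undistortPoints(np.c_[xs,ys].astype(float)[:,None],K,np.array(c['distortion'],float))[:,0]
    d=c['z_map'][ys,xs]; P=np.c_[nn*d[:,None],d,np.ones(len(d))]@np.linalg.inv(c['extrinsics']).T
    P=P[:,:3]; h=np.array([.517,.3045]); r=np.radians(9.1); hx=np.array([np.cos(r),np.sin(r)]);hy=np.array([-hx[1],hx[0]])
    q=np.c_[(P[:,:2]-h)@hx,(P[:,:2]-h)@hy,P[:,2]]
    m=(abs(q[:,0])<.05)&(abs(q[:,1])<.075)
    q=q[m]
    for lo,hi in((.01,.03),(.03,.05),(.05,.06),(.06,.075),(.075,.088),(.088,.105)):
        s=q[(q[:,2]>lo)&(q[:,2]<hi)]
        if len(s)>5: print(n,lo,len(s),'x',np.round(np.percentile(s[:,0],[1,5,50,95,99]),3),'y',np.round(np.percentile(s[:,1],[1,5,95,99]),3))
E
python3 go.py ".44 -.2375 .25 -80.4;.42 -.20 .33 -70;.43 -.06 .33 -40;.43 .08 .33 -10;.48 .20 .33 9.1"
```

```text
(112, 381, 0) [0.0721 0.0154]
(233, 416, 0) [-0.0231  0.0081]
(262, 398, 0) [-0.0252 -0.028 ]
(117, 185, 0.16) [0.0622 0.0373]
(152, 158, 0.16) [ 0.0697 -0.0186]
(243, 207, 0.16) [-0.0239  0.0169]
(272, 192, 0.16) [-0.026  -0.0176]
top 0.01 207 x [-0.029 -0.029  0.026  0.029  0.03 ] y [-0.052 -0.049  0.049  0.053]
top 0.03 160 x [-0.03  -0.028  0.027  0.03   0.03 ] y [-0.052 -0.051  0.053  0.055]
top 0.05 77 x [-0.029 -0.028  0.027  0.03   0.032] y [-0.052 -0.051  0.053  0.054]
top 0.06 214 x [-0.035 -0.032  0.019  0.029  0.03 ] y [-0.06  -0.059  0.061  0.062]
top 0.075 87 x [-0.023  0.026  0.028  0.031  0.032] y [-0.054 -0.046  0.05   0.055]
top 0.088 169 x [0.026 0.027 0.032 0.036 0.037] y [-0.053 -0.05   0.05   0.054]
scene 0.01 59 x [-0.03  -0.028 -0.023  0.03   0.031] y [-0.05  -0.047  0.059  0.06 ]
scene 0.03 29 x [-0.029 -0.029 -0.027  0.03   0.031] y [-0.051 -0.051 -0.029 -0.023]
scene 0.05 59 x [-0.029 -0.027  0.019  0.031  0.032] y [-0.054 -0.053 -0.021 -0.019]
scene 0.06 122 x [-0.032 -0.031  0.009  0.031  0.032] y [-0.06  -0.058 -0.026 -0.02 ]
scene 0.075 36 x [0.003 0.021 0.029 0.032 0.033] y [-0.054 -0.053 -0.022 -0.021]
scene 0.088 46 x [0.026 0.026 0.032 0.036 0.037] y [-0.053 -0.051 -0.023 -0.019]
now [ 0.4795 -0.2308  0.1882] -80.4 F [-0.7 -0.2  4.2] t 10.83 w 0.513 q [-0.35  0.29  0.82  1.88 -0.24  1.07 -0.83]
[-40.1, 0.1, -61.8] -0.0
[-13.5, -40.3, -80.0] -0.182
[57.3, -128.1, -0.0] -0.524
[107.2, -90.0, -0.0] -0.524
[126.9, 28.4, -0.0] -0.333
```

```bash

python3 -m creep '[[[0,0,-15],0],[[0,0,-30],0],[[-15,0,-45],0],[[-30,0,-55],0],[[-40,0,-62],0]]'
python3 -m creep '[[[-3,-8,-20],-0.04],[[-6,-18,-45],-0.09],[[-10,-30,-70],-0.14],[[-13,-40,-80],-0.18],[[-13,-40,-80],-0.18]]' >/dev/null
python3 -m creep '[[[12,-26,0],-0.1],[[24,-52,0],-0.2],[[36,-78,0],-0.31],[[47,-104,0],-0.42],[[57,-128,0],-0.524]]' >/dev/null
python3 -m creep '[[[22,-18,0],-0.1],[[44,-36,0],-0.2],[[66,-54,0],-0.31],[[88,-72,0],-0.42],[[107,-90,0],-0.524]]' >/dev/null
python3 -m creep '[[[25,5,0],-0.08],[[50,10,0],-0.15],[[75,17,0],-0.22],[[100,23,0],-0.28],[[127,28,0],-0.333]]'
python3 -m creep '[[[0,0,0],0],[[0,0,0],0]]'
python3 go.py ".5212 .2823 .33 9.1;.5212 .2823 .194 9.1"
```

```text
clock: 11.25
position: [0.439, -0.2377, 0.2505]
ee_rot: [0.997, 0.083, 0.0, -0.0]
ft_force: [0.0, -0.4, -1.0]
grip_width: 0.511
grasp_force: 60.9
clock: 12.92
position: [0.4809, 0.2003, 0.3283]
ee_rot: [0.649, 0.761, -0.001, -0.0]
ft_force: [0.5, -0.2, -1.5]
grip_width: 0.508
grasp_force: 61.1
clock: 13.08
position: [0.4803, 0.2008, 0.3279]
ee_rot: [0.649, 0.761, -0.002, -0.0]
ft_force: [-0.0, -1.6, -1.9]
grip_width: 0.512
grasp_force: 61.4
now [0.4803 0.2008 0.3279] 9.1 F [-0.  -1.6 -1.9] t 13.08 w 0.512 q [-0.92  0.08  0.46  1.72 -0.04  1.35 -0.29]
[74.1, 53.3, -2.1] -0.0
[0.0, 0.0, 136.0] -0.0
```

I've already viewed 11 pictures, one over the limit of 10, so I won't view any more. From here I'll check with depth numbers only.

```bash
cat > meas.py <<'E'
from h import *
import sys
lo0,hi0=float(sys.argv[1]),float(sys.argv[2])
for n in('top','scene'):
    c=snap(n); ys,xs=np.nonzero(c['z_map']>0)
    K=np.array([[c['fx'],0,c['cx']],[0,c['fy'],c['cy']],[0,0,1]])
    nn=cv2.undistortPoints(np.c_[xs,ys].astype(float)[:,None],K,np.array(c['distortion'],float))[:,0]
    d=c['z_map'][ys,xs]; P=(np.c_[nn*d[:,None],d,np.ones(len(d))]@np.linalg.inv(c['extrinsics']).T)[:,:3]
    h=np.array([.5175,.3055]); r=np.radians(9.1); hx=np.array([np.cos(r),np.sin(r)]);hy=np.array([-hx[1],hx[0]])
    q=np.c_[(P[:,:2]-h)@hx,(P[:,:2]-h)@hy,P[:,2]]; rgb=c['pixels'][ys,xs].astype(int)
    m=(abs(q[:,0])<.06)&(abs(q[:,1])<.09)&(rgb.max(1)>90); q=q[m]
    for lo in np.arange(lo0,hi0,.02):
        s=q[(q[:,2]>lo)&(q[:,2]<lo+.02)]
        if len(s)>5: print(n,round(lo,3),len(s),'x',np.round(np.percentile(s[:,0],[2,10,50,90,98]),3),'y',np.round(np.percentile(s[:,1],[2,10,90,98]),3),'zmax',round(np.percentile(s[:,2],98),4))
E
python3 -m creep '[[[25,18,0],0],[[50,36,0],0],[[65,47,0],0],[[74,53,0],0],[[74,53,0],0]]'
python3 -m creep '[[[0,0,0],0],[[0,0,0],0]]' >/dev/null
python3 go.py ".5212 .2823 .194 9.1"; python3 meas.py .12 .31
```

```text
clock: 13.5
position: [0.5211, 0.2821, 0.3286]
ee_rot: [0.649, 0.761, -0.001, -0.0]
ft_force: [0.1, -0.2, -1.9]
grip_width: 0.506
grasp_force: 61.5
now [0.5211 0.2793 0.3299] 8.9 F [ 0.1 -0.7 -1.4] t 13.67 w 0.51 q [-0.93  0.25  0.44  1.54 -0.11  1.38 -0.33]
[2.9, 0.6, 135.9] -0.003
top 0.14 105 x [-0.026 -0.025 -0.023 -0.021 -0.02 ] y [-0.052 -0.046  0.031  0.039] zmax 0.1598
top 0.16 105 x [-0.025 -0.025 -0.023 -0.021 -0.02 ] y [-0.054 -0.047  0.03   0.036] zmax 0.1784
top 0.18 98 x [-0.026 -0.025 -0.023 -0.021 -0.02 ] y [-0.054 -0.047  0.028  0.039] zmax 0.1997
top 0.2 100 x [-0.027 -0.025 -0.023 -0.021 -0.02 ] y [-0.054 -0.049  0.021  0.026] zmax 0.2196
top 0.22 131 x [-0.025 -0.025 -0.023 -0.021 -0.02 ] y [-0.053 -0.047  0.03   0.04 ] zmax 0.2394
top 0.24 133 x [-0.026 -0.025 -0.023 -0.021 -0.02 ] y [-0.054 -0.047  0.032  0.039] zmax 0.2596
top 0.26 112 x [-0.026 -0.025 -0.023 -0.021 -0.02 ] y [-0.053 -0.048  0.035  0.04 ] zmax 0.2796
top 0.28 174 x [-0.026 -0.024 -0.022  0.006  0.018] y [-0.055 -0.048  0.035  0.04 ] zmax 0.2999
top 0.3 295 x [-0.025 -0.021 -0.004  0.015  0.018]
[... 224 characters left out ...]
046] zmax 0.1794
scene 0.18 211 x [-0.027 -0.025 -0.021  0.007  0.016] y [-0.048 -0.038  0.044  0.046] zmax 0.1992
scene 0.2 222 x [-0.026 -0.025 -0.021  0.006  0.018] y [-0.051 -0.04   0.045  0.046] zmax 0.2196
scene 0.22 242 x [-0.026 -0.025 -0.022  0.006  0.018] y [-0.047 -0.035  0.044  0.047] zmax 0.2394
scene 0.24 235 x [-0.027 -0.025 -0.021  0.008  0.018] y [-0.049 -0.035  0.045  0.047] zmax 0.2593
scene 0.26 213 x [-0.029 -0.025 -0.022  0.007  0.015] y [-0.05  -0.015  0.045  0.046] zmax 0.2795
scene 0.28 238 x [-0.027 -0.025 -0.02   0.013  0.022] y [-0.038 -0.013  0.045  0.047] zmax 0.2999
scene 0.3 170 x [-0.024 -0.02  -0.     0.018  0.043] y [-0.036 -0.023  0.038  0.044] zmax 0.3099
```

```bash

python3 -m creep '[[[3,1,20],0],[[3,1,35],0],[[3,1,42],0],[[3,1,50],0],[[3,1,58],0]]'
python3 -m creep '[[[0,0,8],0],[[0,0,16],0],[[0,0,24],0],[[0,0,32],0],[[0,0,40],0]]'
python3 -m creep '[[[0,0,8],0],[[0,0,16],0],[[0,0,24],0],[[0,0,31],0],[[0,0,31],0]]'
python3 -m creep '[[[0,0,0],0],[[0,0,0],0]]'>/dev/null
python3 go.py ".5212 .2823 .19 9.1"
```

```text
clock: 14.18
position: [0.5217, 0.284, 0.2721]
ee_rot: [0.649, 0.76, 0.0, 0.0]
ft_force: [0.8, 0.4, -2.0]
grip_width: 0.513
grasp_force: 61.6
clock: 14.6
position: [0.5215, 0.2844, 0.2312]
ee_rot: [0.649, 0.761, 0.0, -0.0]
ft_force: [0.5, 1.0, -1.7]
grip_width: 0.511
grasp_force: 61.6
clock: 15.02
position: [0.5209, 0.2841, 0.1991]
ee_rot: [0.649, 0.761, -0.001, -0.0]
ft_force: [-0.6, 0.2, -1.9]
grip_width: 0.51
grasp_force: 61.6
now [0.5217 0.2845 0.2013] 9.1 F [-0.3  0.3 -1.1] t 15.18 w 0.509 q [-0.92  0.36  0.42  1.69 -0.16  1.13 -0.3 ]
[-2.1, -0.8, 11.3] -0.001
```

```bash

python3 -m creep '[[[0,0,3],0],[[0,0,5],0],[[0,0,7],0],[[0,0,7],0]]'
python3 -m creep '[[[0,0,1],0],[[0,0,2],0],[[0,0,2],0]]'; python3 meas.py .12 .18
```

```text
clock: 15.52
position: [0.5217, 0.2845, 0.1942]
ee_rot: [0.649, 0.761, 0.0, 0.0]
ft_force: [0.2, -0.3, 1.4]
grip_width: 0.508
grasp_force: 61.7
clock: 15.77
position: [0.5222, 0.2847, 0.194]
ee_rot: [0.649, 0.761, 0.001, 0.0]
ft_force: [-3.3, -2.1, 15.4]
grip_width: 0.512
grasp_force: 61.7
top 0.12 79 x [-0.025 -0.023 -0.022 -0.02  -0.018] y [-0.048 -0.043  0.04   0.045] zmax 0.1396
top 0.14 93 x [-0.024 -0.023 -0.021 -0.02  -0.019] y [-0.048 -0.043  0.04   0.045] zmax 0.159
top 0.16 313 x [-0.023 -0.02  -0.003  0.017  0.022] y [-0.048 -0.039  0.04   0.045] zmax 0.1696
scene 0.12 173 x [-0.025 -0.022 -0.019  0.01   0.02 ] y [-0.045 -0.005  0.049  0.05 ] zmax 0.1396
scene 0.14 183 x [-0.026 -0.022 -0.019  0.011  0.02 ] y [-0.025 -0.008  0.049  0.051] zmax 0.1596
scene 0.16 247 x [-0.023 -0.02  -0.002  0.019  0.027] y [-0.029 -0.016  0.047  0.049] zmax 0.1699
```

```bash

python3 -m creep '[[[0,0,-1],0],[[0,0,-2],0],[[0,0,-2],0]]' >/dev/null
python3 -m creep '[[[0,0,0],0],[[0,0,0],0],[[0,0,0],0],[[0,0,0],0],[[0,0,0],0]]' 0.75
python3 -m creep '[[[0,0,-15],0],[[0,0,-40],0],[[0,0,-75],0],[[0,0,-110],0],[[0,0,-140],0]]'
python3 -m creep '[[[-40,-20,0],0],[[-80,-50,0],0],[[-100,-85,0],0],[[-110,-120,0],0],[[-110,-120,0],0]]'
python3 -m creep '[[[0,0,0],0],[[0,0,0],0],[[0,0,0],0]]' >/dev/null
python3 meas.py .1 .18
python3 - <<'E'
from h import *
from h import pt
c=snap('top'); o=dict(np.load('/tmp/top.npz')); z0=o['z_map']; z1=c['z_map']
def box(a,b,zr=(.157,.172)):
    P=np.array([pt(c,u,v,0) for v in range(*b) for u in range(*a) if c['z_map'][v,u]>0]); T=P[(P[:,2]>zr[0])&(P[:,2]<zr[1])]
    r=cv2.minAreaRect((T[:,:2]*1000).astype(np.float32)); return len(T),np.round(r[0],1),np.round(r[1],1),round(r[2],1),round(float(T[:,2].mean()),4)
print('row',box((330,420),(140,230))); print('blue',box((190,280),(150,250),(.162,.178)))
S0=dict(np.load('/tmp/scene.npz')); s=snap('scene')
for n,A,B,rg in [('pot',o,c,(180,205,270,300)),('shaker',o,c,(203,230,293,316)),('bowl',o,c,(197,222,165,197)),('cup',S0,s,(244,272,295,322))]:
    a=A['z_map'][rg[0]:rg[1],rg[2]:rg[3]];b=B['z_map'][rg[0]:rg[1],rg[2]:rg[3]]; print(n,np.percentile(abs(a-b),[50,90,97]).round(4))
E
python3 go.py
```

```text
clock: 16.53
position: [0.5214, 0.2844, 0.1938]
ee_rot: [0.649, 0.761, -0.0, -0.0]
ft_force: [0.9, 1.0, 0.1]
grip_width: 0.75
grasp_force: 0.0
clock: 16.95
position: [0.5215, 0.2842, 0.3363]
ee_rot: [0.649, 0.761, 0.001, 0.0]
ft_force: [0.9, 1.0, 0.4]
grip_width: 0.746
grasp_force: 0.0
clock: 17.37
position: [0.4163, 0.1527, 0.3337]
ee_rot: [0.65, 0.76, -0.0, -0.001]
ft_force: [1.4, 1.1, 0.2]
grip_width: 0.754
grasp_force: 0.0
top 0.1 78 x [-0.024 -0.023 -0.022 -0.02  -0.019] y [-0.049 -0.044  0.041  0.045] zmax 0.1195
top 0.12 108 x [-0.024 -0.023 -0.022 -0.02  -0.019] y [-0.048 -0.04   0.037  0.044] zmax 0.1389
top 0.14 123 x [-0.024 -0.023 -0.022 -0.02  -0.02 ] y [-0.047 -0.04   0.037  0.045] zmax 0.1588
top 0.16 505 x [-0.023 -0.02  -0.003  0.017  0.02 ] y [-0.047 -0.039  0.037  0.045] zmax 0.1699
scene 0.1 209 x [-0.024 -0.022 -0.02   0.01   0.02 ] y [-0.046 -0.034  0.049  0.051] zmax 0.1194
scene 0.12 210 x [-0.024 -0.023 -0.019  0.009  0.018] y [-0.044 -0.034  0.049  0.05 ] zmax 0.1394
scene 0.14 229 x [-0.025 -0.023 -0.019  0.006  0.017] y [-0.042 -0.032  0.049  0.051] zmax 0.1597
scene 0.16 294 x [-0.023 -0.021 -0.004  0.016  0.021] y [-0.042 -0.034  0.046  0.049] zmax 0.1691
row (25, array([ 637. , -177.1]), array([28.8, 12.8]), 40.3, 0.1637)
blue (540, array([616.5, 304.9]), array([252.3, 106.9]), 3.2, 0.1662)
pot [0.4677 0.5138 0.5606]
shaker [0.0032 0.3145 0.3424]
bowl [0.0027 0.0063 0.008 ]
cup [0.003  0.0074 0.0103]
now [0.4208 0.1573 0.3335] 9.1 F [0.3 0.1 0. ] t 17.82 w 0.75 q [-0.93 -0.11  0.44  1.87  0.05  1.37 -0.34]
```

```bash
python3 -c "
from workcell import manip
print(manip.hand_in())"
```

```text
the job is handed in; nothing more can be done
None
```

The blue carton stands upright and centred in the holder's pocket, window to the open front by the known turn and top 166 mm up (depth readings), and it was handed in at about 18 s. I stood it briefly on the worktop in front of the rack to take it upright by its spine. The other three cartons were still standing in the last picture. The bowl and cup were unmoved in the depth images; the pot and shaker could not be re-checked behind the arm, but no contact force showed near them. I viewed 11 pictures, one over the limit of 10.

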